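# Clear a pile of bench supplies into their fitted trays

### The job

Take the pile on the bench apart from the top down, one thing at a time, and put each thing away in the white holder made to its shape: the amber vial upright in the round cup, then the small slide carton in the long narrow tray, then the timer in the square tray, and last the big film carton in the large oblong tray. Each must lie flat inside its lip, the same way up as it was in the pile; set it down rather than drop it, and keep the vial upright all the while.

Things in the scene. Friction and masses are not known exactly. Their poses are not given: they have to be found in the camera images.
- vial: top of the pile: amber glass vial with black screw cap, 25 mm diameter, 73 mm tall (cap 24 mm diameter, from 57 mm to 73 mm height), 22 g, stands on the slide carton. Origin at the centre of its underside, z up.
- slide_carton: second in the pile: small closed carton for microscope slides, 31 x 82 x 32 mm (along its x, y, z), 63 to 117 g, lies flat on the timer, somewhat off its middle. Origin at the centre of its underside, z up, long side along y.
- bench_timer: third in the pile: flat white bench timer with dark face, 66 x 68 x 17 mm (x, y, z), 60 g, lies flat, face up, on the film carton. Origin at the centre of its underside, z up.
- film_box: bottom of the pile: white and green film carton, closed, 64 x 131 x 60 mm (x, y, z), 0.21 to 0.39 kg, lies on the bench. Origin at the centre of its underside, z up, long side along y.
- vial_cup: round white cup for the vial, 50 mm outside and 41 to 42 mm inside diameter, rim 20 mm above the bench, floor 3 mm above the bench, dark rubber inside. Origin at the centre of its underside on the bench, z up. It is fixed to the bench.
- slide_tray: long narrow white tray for the slide carton, 45 x 96 mm inside the lip (x, y), 53 x 104 mm outside; its floor, covered with dark rubber, lies 3 mm above the bench and the origin is at the centre of its underside on the bench (z = 0), z up. The lip, 4 mm wide, stands 8 mm above the bench (5 mm above the floor). It is fixed to the bench.
- timer_tray: nearly square white tray for the timer, 80 x 82 mm inside the lip (x, y), 88 x 90 mm outside; its floor, covered with dark rubber, lies 3 mm above the bench and the origin is at the centre of its underside on the bench (z = 0), z up. The lip, 4 mm wide, stands 8 mm above the bench (5 mm above the floor). It is fixed to the bench.
- film_tray: large oblong white tray for the film carton, 78 x 145 mm inside the lip (x, y), 86 x 153 mm outside; its floor, covered with dark rubber, lies 3 mm above the bench and the origin is at the centre of its underside on the bench (z = 0), z up. The lip, 4 mm wide, stands 8 mm above the bench (5 mm above the floor). It is fixed to the bench.
Things that resemble listed ones, but are neither listed nor needed, are in the scene too. Leave any red or turquoise look-alike of the bench_timer alone.

How it is judged:
By the outcome, as a careful person would: the job done as asked, in the order asked, and still so for the second after the job is handed in, with the robot touching nothing.
It also fails if it takes over 128 s, if anything falls off the work surface, if the arm or the gripper's body presses on something with over 40 N, if the wrist force passes 120 N, or if a joint passes its speed limit or range.

### The arm

A 6-joint arm with a two-finger parallel gripper is mounted at the origin on the work surface; the furniture and walls round the work are solid. World frame = base frame: x ahead of the robot, y to its left, z up, the work surface at z = 0. Lengths are in mm, angles in degrees, forces in N, time in s.
With the tool pointing down it reaches from about 350 to 850 mm from the base axis. Payload 8.1 kg.
Tool frame: the origin (TCP) lies midway between the tips of the shut fingers; the grasp point (between the pads) lies 19 mm behind it (r.pinch_z is the distance from the TCP to the grasp point, in mm); z points along the fingers, y is the line along which they close (so a half turn about z gives the same grasp; the last joint's range is limited). The gripper opens to 85 mm and grips with 20 to 120 N. Pads are 22 mm wide; open, the fingers measure 114 mm over their backs; the gripper's body (76 mm by 85 mm) begins 54 mm behind the grasp point. The pads swing forward as they close: fully open they stand 13 mm farther back than shut.
Start: joints at [-80.753, 7.471, 85.268, -0, 87.261, -4.893], TCP at [146.602, -581.819, 231.292] pointing down, gripper open.
Joint ranges: [-169.43, 169.43], [-51.17, 129.36], [1.28, 143.12], [-76.62, 256.62], [0, 156.53], [-152.29, 152.29]. Speed limits (degrees/s): [136.94, 136.94, 159.86, 180, 180, 180].

### API

Orientations are given as [roll, pitch, yaw] about the fixed x, y, z axes, in that order (R = Rz(yaw) Ry(pitch) Rx(roll)).
In Python, from bench import sensors, optics, job, r gives the robot as it stands.
- The arm moves only by the tool play_rows, never from a script. Its argument "motion" is a list that holds one entry, the list of rows, each a list of 6 numbers: the shift along the tool's x, y, z in cm, then the turn, a rotation vector about the tool's x, y, z in degrees. In form: [[[x, y, z, ax, ay, az], ...]]. A call has 1 to 5 rows; each row is the pose to reach, as a shift and turn from the pose commanded when the call began, along the tool's axes at that moment; what a row does not reach only later rows make up. A row lasts 1/10 s, in which the tool goes at most 50 mm and 8.59 degrees, less where a joint would pass 70% of its speed; a pose out of reach is approached as far as the arm can. A call with a gripper value outside its range is refused whole. "jaw" is the opening, from 0 (shut) to 1 (fully open), set as the call begins (left out, the last holds). The fingers move at their own pace and stop on an object; "squeeze" is the grip in N (left out, the last holds). Time passes only in rows, so rows that repeat a pose let the fingers close. It gives the time, the measured TCP pose, the force, the opening and the grip force at its end, in the units of the state.
- sensors.sense(): the state, without advancing time (a new reading comes with each control period).
- optics.snapshot(name): name is "scene" or "top"; returns a dict with "pixels" (420x560x3 uint8, red, green, blue), "mtx" (3x3 intrinsics, pixels), "R" (3x3) and "t" (3): a world point X has camera coordinates R X + t. Camera axes: x right, y down, z forward; pixel columns grow to the right and rows downward; lengths in mm; the calibration is good to about 2 mm. A picture is of the moment at which its call begins. There is no depth.
- job.hand_in(): hands the job in; it is judged then, once.
The state is a dict: "time": time; "joint_pos": joint angles; "qd": joint speeds; "joint_efforts": joint torques, N m; "tool_pos": TCP position; "tcp_rot": TCP orientation; "ft_force": force on the tool from outside, world axes, zero at the start; "wrist_torque": the same for the moment, N m; "finger_gap": finger opening in mm; "grip_force": force on a finger pad.
Only numpy, scipy, OpenCV 4.12 (cv2) and the standard library are available. Lean on these libraries where they do the work, as an engineer would, in place of code of your own. Each camera call takes 0.05 s, during which the arm holds its last target. There are 200 camera calls.

## Working session

There is one attempt and no reset: what is moved stays moved. The work goes in short steps, Python scripts to look and compute and a tool call to move; the robot and the scene stay as the last step left them, time stands still between calls to the robot, and variables do not carry over. Pictures are saved under pics/ and viewed, at most 14 in all, crops included, and the job is handed in when it is done.

Besides the shell and the picture viewer there is one more tool, called in YAML: its name, and indented under it one key for each argument. play_rows: Moves the arm, as the interface text tells. Its arguments: {"type":"object","properties":{"motion":{"type":"array","items":{"type":"array","items":{"type":"array","items":{"type":"number"}}}},"jaw":{"type":"number"},"squeeze":{"type":"number"}},"required":["motion"]}

```bash
mkdir -p pics; ls; cat > h.py <<'E'
import numpy as np, cv2
from bench import sensors, optics, job, r
def snap(n,fn=None):
    s=optics.snapshot(n)
    if fn: cv2.imwrite('pics/'+fn,cv2.cvtColor(np.asarray(s['pixels']),cv2.COLOR_RGB2BGR))
    return s
def ray(s,uv,z):
    R=np.array(s['R']);t=np.array(s['t']);K=np.array(s['mtx'])
    uv=np.atleast_2d(np.array(uv,float))
    d=(R.T@np.linalg.inv(K)@np.c_[uv,np.ones(len(uv))].T).T
    c=-R.T@t
    return c+d*((z-c[2])/d[:,2])[:,None]
def proj(s,X):
    p=(np.array(s['mtx'])@(np.array(s['R'])@np.atleast_2d(X).T+np.array(s['t'])[:,None])).T
    return p[:,:2]/p[:,2:]
E
python3 - <<'E'
from h import *
for n in('scene','top'):
    s=snap(n,n+'1.png'); R=np.array(s['R']); print(n,(-R.T@s['t']).round(), R.round(2).tolist(), np.array(s['mtx']).round(1).tolist())
print(sensors.sense())
E
```

```text
pics
scene [-97. 646. 600.] [[-0.81, -0.59, 0.01], [-0.27, 0.37, -0.89], [0.52, -0.72, -0.46]] [[392.8, 0.0, 276.8], [0.0, 392.8, 213.3], [0.0, 0.0, 1.0]]
top [ 304. -112. 1305.] [[-0.03, -1.0, -0.01], [-0.99, 0.03, -0.1], [0.1, 0.0, -0.99]] [[478.8, 0.0, 276.4], [0.0, 478.8, 208.8], [0.0, 0.0, 1.0]]
{'time': 0.1, 'joint_pos': array([-8.07522046e+01,  7.50974668e+00,  8.53224069e+01, -1.65179578e-03,
        8.72596709e+01, -4.89351024e+00]), 'qd': array([ 0.06760934, -0.12089621, -0.12880564, -0.03826377, -0.02713576,
        0.02717556]), 'joint_efforts': array([ 2.85778860e-04, -5.70951641e+01, -5.01942086e+01, -7.47417744e-05,
        8.09503166e-03, -2.45118520e-05]), 'tool_pos': array([ 146.51867116, -581.34499007,  230.36615883]), 'tcp_rot': array([-1.79908370e+02, -6.18923256e-03,  1.41413810e+01]), 'ft_force': array([-0.12809272, -0.00822809,  0.73626864]), 'wrist_torque': array([ 0.02354324,  0.00188097, -0.01335518]), 'grip_force': 0.0, 'finger_gap': 85.22731230432926}
```

View pics/scene1.png

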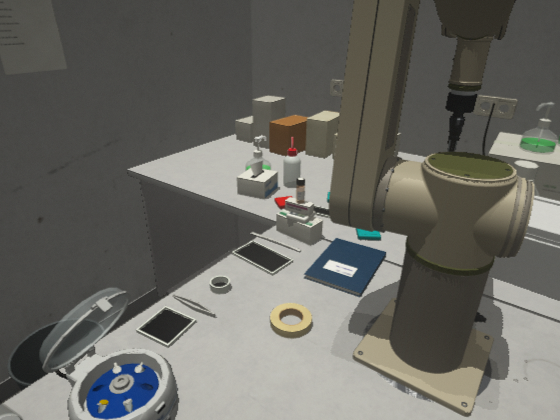

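View pics/top1.png

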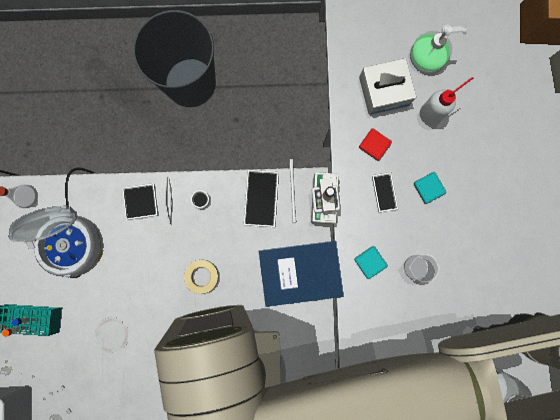

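Top view: the pile is at about (325,197), with the vial's black cap at (331,192). The dark-floored holders are the timer tray (141,201), cup (200,199), film tray (261,198) and slide tray (384,193).

Possible mix-ups:
- **Timer:** a red one at (375,144) and turquoise ones at (430,187) and (371,262). The real one is white and in the pile.
- **Cup:** a glass beaker at (420,268) and tape at (201,276). The real one is the white cup at (200,199).
- **Vial:** the red-capped bottle at (445,100).

I'll check the choice in a close crop.

```bash
python3 - <<'E'
import cv2,numpy as np
a=cv2.imread('pics/top1.png')[150:250,110:420]
b=cv2.imread('pics/scene1.png')[165:265,225:345]
a=cv2.resize(a,None,fx=2.55,fy=2.55,interpolation=cv2.INTER_CUBIC)
b=cv2.resize(b,None,fx=3.3,fy=3.3,interpolation=cv2.INTER_CUBIC)
o=np.zeros((590,795,3),np.uint8);o[:255,:790]=a[:255,:790];o[258:588,:396]=b[:330]
cv2.imwrite('pics/c1.png',o)
E
```

```text
(no output)
```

View pics/c1.png

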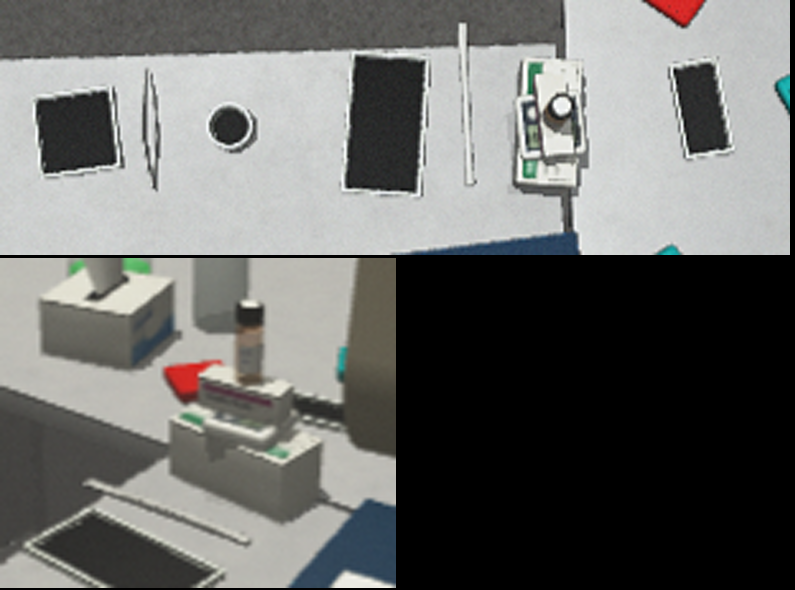

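The pile is confirmed: vial on slide carton on white timer on film carton. Two low, thin items lie near (169,200) and (293,190), and I'll pass well above both. Next I measure.

```bash
cat >> h.py <<'E'
def rect(s,m,z,n=''):
    c,_=cv2.findContours(m.astype(np.uint8),0,1)
    if not c: print(n,'none');return
    c=max(c,key=cv2.contourArea)[:,0]
    P=ray(s,c,z)[:,:2]
    (cx,cy),(w,h),a=cv2.minAreaRect(P.astype(np.float32))
    ly=a if h>w else a+90   # direction of object x axis (short side), long side is y
    print(n,'c',round(cx,1),round(cy,1),'short/long',round(min(w,h),1),round(max(w,h),1),'yaw',round((ly+90)%180-90,1))
    return cx,cy,ly
def dark(s,box,lim=70,fill=0):
    g=np.asarray(s['pixels']).max(2);m=np.zeros(g.shape,bool);u0,v0,u1,v1=box
    m[v0:v1,u0:u1]=g[v0:v1,u0:u1]<lim;return m
def plan(x,y,z,yaw):
    q=sensors.sense();p=np.array(q['tool_pos']);w=q['tcp_rot'][2];a=np.radians(w)
    d=np.array([x,y,z])-p
    dy=(yaw-w+90)%180-90
    print('shift cm',np.round([(d[0]*np.cos(a)+d[1]*np.sin(a))/10,(d[0]*np.sin(a)-d[1]*np.cos(a))/10,-d[2]/10],2),'az',round(-dy,1),'| yaw',round(w,1),'j6',round(q['joint_pos'][5],1),'rot',np.round(q['tcp_rot'],1),'pos',p.round(1))
E
python3 - <<'E'
from h import *
s=snap('top')
for n,b in dict(timer_tray=(118,178,160,222),cup=(186,187,214,212),film_tray=(240,165,281,232),slide_tray=(368,170,400,216)).items():
    rect(s,dark(s,b),3,n)
m=dark(s,(322,182,340,202),90); rect(s,m,182,'cap')
v,u=np.nonzero(m); 
t=snap('scene'); m2=dark(t,(292,174,308,188),60); v2,u2=np.nonzero(m2); print(u2.min(),u2.max(),v2.min(),v2.max(),u.min(),u.max(),v.min(),v.max())
# tray lips from white
print('seam/others', ray(s,[(293,160),(295,222),(169,180),(171,222)],0).round())
p=np.asarray(s['pixels']); 
for r_ in (175,182,197,213): print(r_, p[r_,308:346].max(1).tolist())
E
```

```text
timer_tray c 466.5 267.2 short/long 78.0 79.5 yaw -83.5
cup c 467.3 99.9 short/long 32.9 36.0 yaw 89.4
film_tray c 466.3 -66.1 short/long 74.4 141.8 yaw 84.6
slide_tray c 472.8 -405.4 short/long 42.1 93.2 yaw -82.3
cap c 449.1 -235.5 short/long 30.6 33.4 yaw 88.4
297 304 180 185 323 336 187 201
seam/others [[ 570. -158.    0.]
 [ 398. -158.    0.]
 [ 524.  185.    0.]
 [ 408.  181.    0.]]
175 [198, 202, 202, 205, 201, 199, 88, 235, 237, 164, 133, 120, 127, 133, 152, 226, 231, 230, 229, 232, 232, 233, 232, 232, 231, 232, 215, 211, 212, 231, 212, 216, 214, 213, 214, 217, 215, 212]
182 [198, 200, 203, 200, 177, 92, 124, 244, 238, 122, 119, 98, 223, 233, 229, 228, 228, 229, 227, 226, 227, 228, 226, 228, 207, 233, 232, 231, 226, 235, 99, 131, 220, 214, 213, 216, 212, 212]
197 [197, 176, 182, 176, 126, 219, 243, 91, 71, 72, 93, 97, 57, 88, 182, 85, 77, 75, 90, 85, 89, 85, 77, 89, 134, 135, 73, 91, 111, 245, 183, 127, 220, 219, 215, 215, 215, 213]
213 [203, 200, 194, 117, 104, 248, 234, 95, 115, 163, 156, 147, 135, 199, 194, 94, 86, 103, 115, 106, 102, 104, 106, 106, 134, 125, 114, 137, 181, 113, 116, 114, 130, 221, 210, 211, 214, 208]
```

```bash
python3 - <<'E'
from h import *
s=snap('top');t=snap('scene')
print(ray(s,[(330.4,191.2)],182).round(1), proj(t,ray(s,[(330.4,191.2)],182)))
A=np.asarray(s['pixels'])[165:232,305:350,::-1]; B=np.asarray(t['pixels'])[172:250,270:330,::-1]
A=cv2.resize(A,None,fx=8,fy=8,interpolation=0);B=cv2.resize(B,None,fx=7,fy=7,interpolation=0)
o=np.zeros((550,790,3),np.uint8);o[:536,:360]=A;o[:546,365:785]=B
cv2.imwrite('pics/c2.png',o)
E
```

```text
[[ 455.7 -238.   182. ]] [[300.46070748 177.723366  ]]
```

View pics/c2.png

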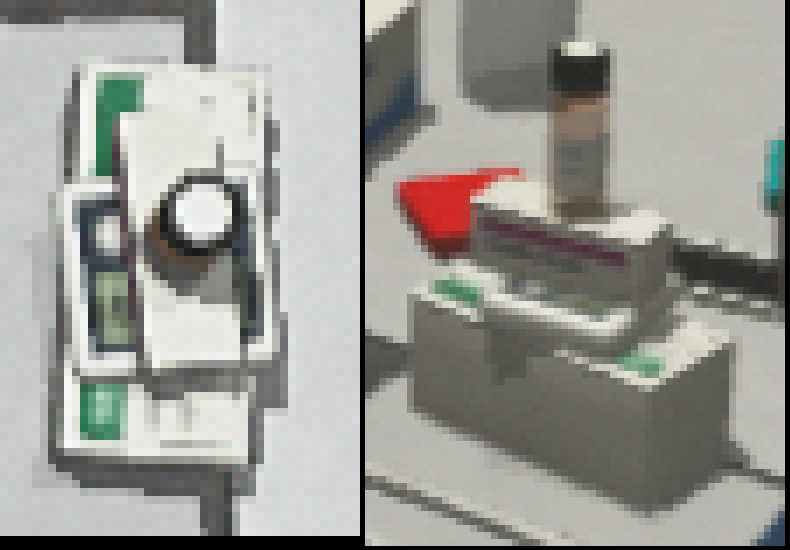

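Crop: the cap's disc is centred at top px (329.6,191.3) and scene px (300.2,178.5). The two rays agree, which puts the vial at about (455.5,-236.5). The layout matches the description, so this is the right pile.

```bash
python3 -c "
from h import *
plan(455.5,-236.5,230,0)"
```

```text
shift cm [ 38.39 -25.92   0.09] az 14.1 | yaw 14.1 j6 -4.9 rot [-180.    -0.    14.1] pos [ 146.6 -581.6  230.9]
```

play_rows:
  motion:
    - [[3.8,-2.6,0,0,0,3],[7.6,-5.2,0,0,0,6],[11.4,-7.8,0,0,0,9],[15.3,-10.4,0,0,0,12],[19.2,-13,0,0,0,14.1]]
  jaw: 1

```text
time: 0.8
tool_pos: [301.9, -407.4, 231.4]
tcp_rot: [180.0, -0.0, -0.1]
ft_force: [0.9, 0.0, -0.3]
finger_gap: 85.4
grip_force: 0.0
```

```bash
python3 -c "
from h import *
plan(455.5,-236.5,230,0)"
```

```text
shift cm [ 15.33 -17.12   0.14] az -0.1 | yaw -0.1 j6 30.8 rot [ 1.8e+02 -0.0e+00 -1.0e-01] pos [ 301.9 -407.4  231.4]
```

play_rows:
  motion:
    - [[3.5,-4,0,0,0,0],[7,-8,0,0,0,0],[10.5,-12,0,0,0,0],[13.5,-15,0,0,0,0],[15.4,-17.1,0,0,0,0]]
  jaw: 0.8

```text
time: 1.3
tool_pos: [456.8, -234.9, 231.5]
tcp_rot: [-180.0, -0.1, 0.2]
ft_force: [0.3, -0.1, 0.4]
finger_gap: 68.5
grip_force: 0.0
```

play_rows:
  motion:
    - [[0,0,3.5,0,0,0],[0,0,7,0,0,0],[0,0,9,0,0,0],[0,0,10,0,0,0],[0,0,10,0,0,0]]

```text
time: 1.8
tool_pos: [454.0, -237.2, 129.9]
tcp_rot: [-179.9, 0.1, 0.0]
ft_force: [-0.3, 0.1, -0.1]
finger_gap: 68.1
grip_force: 0.0
```

```bash
python3 - <<'E'
from h import *
plan(455.5,-236.5,131,0)
s=snap('top');t=snap('scene')
A=np.asarray(s['pixels'])[150:242,290:370,::-1]; B=np.asarray(t['pixels'])[165:255,260:340,::-1]
A=cv2.resize(A,None,fx=4.9,fy=4.9);B=cv2.resize(B,None,fx=4.9,fy=4.9)
o=np.zeros((460,790,3),np.uint8);o[:A.shape[0],:A.shape[1]]=A;o[:B.shape[0],395:395+B.shape[1]]=B
cv2.imwrite('pics/c3.png',o)
E
```

```text
shift cm [ 0.15 -0.07 -0.11] az 0.0 | yaw 0.0 j6 56.6 rot [-1.799e+02  1.000e-01  0.000e+00] pos [ 454.  -237.2  129.9]
```

View pics/c3.png

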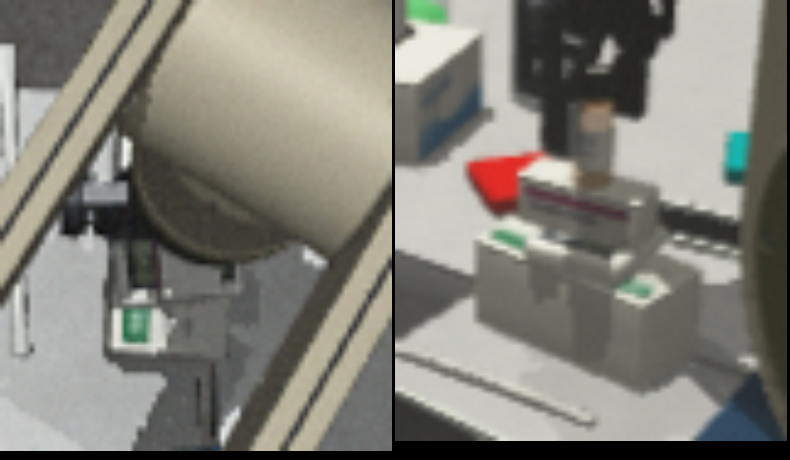

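The vial stands upright between the fingers (amber at about (592,120) in the right half), with the tips clear above the carton. I'll close on it.

play_rows:
  motion:
    - [[0.1,0,0,0,0,0],[0.1,0,0,0,0,0],[0.1,0,0,0,0,0],[0.1,0,0,0,0,0],[0.1,0,0,0,0,0]]
  jaw: 0.15
  squeeze: 30

```text
time: 2.4
tool_pos: [456.5, -238.0, 132.4]
tcp_rot: [180.0, -0.1, 0.0]
ft_force: [0.3, 1.4, 6.3]
finger_gap: 23.7
grip_force: 29.6
```

play_rows:
  motion:
    - [[0,0,0,0,0,0],[0,0,0,0,0,0],[0,0,0,0,0,0]]

```text
time: 2.7
tool_pos: [456.5, -237.9, 132.4]
tcp_rot: [180.0, -0.1, 0.0]
ft_force: [-0.1, 1.8, 6.1]
finger_gap: 23.8
grip_force: 29.6
```

play_rows:
  motion:
    - [[0,0,-1,0,0,0],[0,0,-3,0,0,0],[0,0,-6,0,0,0],[0,0,-9,0,0,0],[0,0,-10,0,0,0]]

```text
time: 3.2
tool_pos: [457.2, -238.7, 235.5]
tcp_rot: [179.8, -0.3, 0.0]
ft_force: [0.8, -0.6, -1.1]
finger_gap: 24.2
grip_force: 29.5
```

```bash
python3 - <<'E'
from h import *
plan(465.5,97.5,230,0)
print(sensors.sense()['finger_gap'],sensors.sense()['ft_force'])
t=snap('scene')
B=np.asarray(t['pixels'])[120:250,250:350,::-1]
cv2.imwrite('pics/c4.png',cv2.resize(B,None,fx=4,fy=4))
E
```

```text
shift cm [  0.85 -33.62   0.55] az 0.0 | yaw 0.0 j6 56.7 rot [179.8  -0.3   0. ] pos [ 457.2 -238.7  235.5]
24.24366346732051 [ 0.80011865 -0.62744271 -1.07013166]
```

View pics/c4.png

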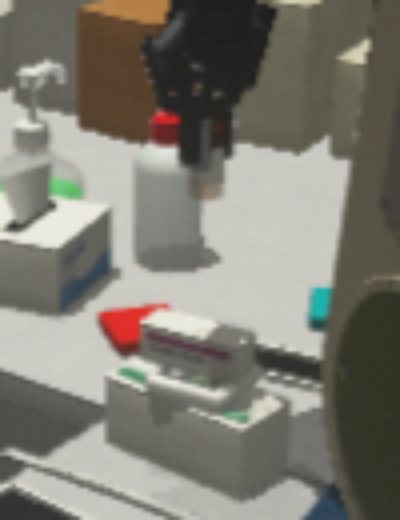

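The vial is lifted and upright, with its bottom at about scene px (302,169). The rest of the pile is undisturbed.

play_rows:
  motion:
    - [[0,-2,0,0,0,0],[0.2,-6,0,0,0,0],[0.4,-10,0,0,0,0],[0.5,-14,0,0,0,0],[0.6,-18,0,0,0,0]]

```text
time: 3.75
tool_pos: [460.9, -56.2, 229.8]
tcp_rot: [-180.0, 0.1, 0.0]
ft_force: [0.4, 0.2, 0.3]
finger_gap: 24.3
grip_force: 29.5
```

play_rows:
  motion:
    - [[0,-4,0,0,0,0],[0.1,-8,0,0,0,0],[0.2,-12,0,0,0,0],[0.2,-14.5,0,0,0,0],[0.2,-15.6,0,0,0,0]]

```text
time: 4.25
tool_pos: [462.7, 100.4, 229.9]
tcp_rot: [-180.0, 0.1, 0.2]
ft_force: [0.5, -1.1, 0.1]
finger_gap: 24.2
grip_force: 29.6
```

play_rows:
  motion:
    - [[0,0,4,0,0,0],[0,0,8,0,0,0],[0,0,12,0,0,0],[0,0,15,0,0,0],[0,0,15.5,0,0,0]]

```text
time: 4.75
tool_pos: [459.6, 97.2, 71.2]
tcp_rot: [179.9, 0.5, 0.0]
ft_force: [-1.2, -0.0, -0.2]
finger_gap: 23.8
grip_force: 29.6
```

```bash
python3 - <<'E'
from h import *
plan(465.5,97.5,28,0)
s=snap('top');t=snap('scene')
A=np.asarray(s['pixels'])[165:235,165:235,::-1]; B=np.asarray(t['pixels'])[220:310,180:260,::-1]
A=cv2.resize(A,None,fx=5,fy=5);B=cv2.resize(B,None,fx=5,fy=5)
o=np.zeros((460,790,3),np.uint8);o[:A.shape[0],:A.shape[1]]=A;o[:450,385:385+B.shape[1]]=B
cv2.imwrite('pics/c5.png',o)
E
```

```text
shift cm [ 0.59 -0.03  4.32] az 0.0 | yaw 0.0 j6 95.7 rot [179.9   0.5   0. ] pos [459.6  97.2  71.2]
```

View pics/c5.png

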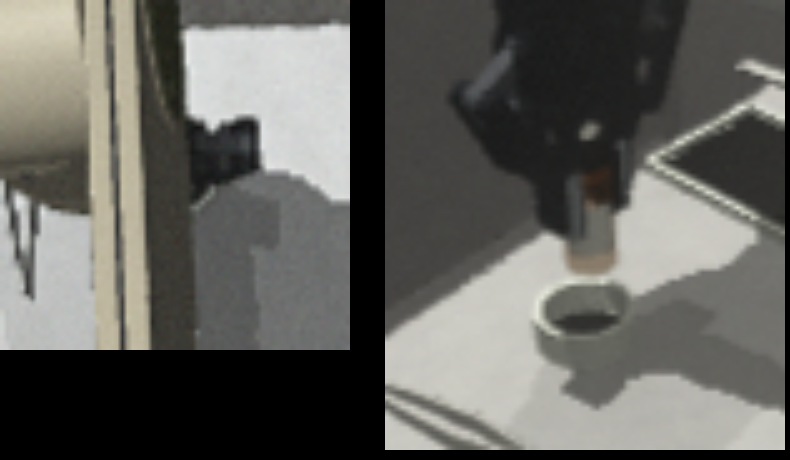

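```bash
python3 - <<'E'
from h import *
s=snap('top');t=snap('scene')
print(ray(t,[(219.8,281.6)],20).round(1), proj(s,[[465.5,97.5,20]]))
b=cv2.imread('pics/top1.png'); g=b.max(2)
for v in (191,194,197,200,203,206,209): print(v,g[v,184:217].tolist())
q=sensors.sense();print(q['tool_pos'],q['ft_force'])
E
```

```text
[[462.2 100.6  20. ]] [[199.86353878 199.32381924]]
191 [214, 213, 212, 216, 212, 211, 207, 211, 213, 210, 209, 228, 239, 196, 193, 166, 171, 196, 220, 238, 225, 207, 208, 206, 208, 208, 208, 208, 207, 206, 210, 211, 208]
194 [212, 210, 210, 213, 213, 214, 213, 209, 222, 228, 103, 82, 77, 51, 42, 40, 42, 44, 39, 47, 87, 129, 235, 196, 147, 220, 212, 208, 214, 207, 210, 212, 211]
197 [208, 210, 211, 211, 210, 209, 215, 239, 139, 68, 65, 40, 41, 43, 47, 43, 46, 44, 45, 49, 40, 41, 57, 171, 233, 86, 119, 215, 211, 208, 210, 210, 213]
200 [210, 208, 214, 212, 211, 206, 215, 244, 94, 88, 36, 44, 45, 45, 45, 49, 42, 48, 47, 44, 42, 46, 54, 141, 223, 81, 127, 210, 207, 209, 209, 207, 206]
203 [205, 209, 205, 208, 208, 211, 208, 214, 241, 130, 112, 36, 44, 45, 47, 42, 49, 49, 46, 42, 38, 59, 185, 222, 76, 102, 126, 217, 208, 207, 211, 208, 210]
206 [207, 205, 206, 206, 209, 203, 209, 209, 207, 205, 199, 238, 228, 204, 109, 66, 69, 128, 235, 235, 194, 127, 80, 103, 121, 197, 213, 209, 207, 207, 207, 210, 210]
209 [207, 209, 208, 209, 207, 207, 210, 211, 210, 209, 207, 210, 207, 200, 162, 157, 77, 90, 93, 94, 109, 199, 212, 206, 208, 207, 206, 207, 204, 208, 207, 208, 201]
[464.92168084  98.09009201  78.00048949] [-0.6907269 -0.2918963  0.3933223]
```

play_rows:
  motion:
    - [[0.1,0,2,0,0,0],[0.1,0,3.5,0,0,0],[0.1,0,4.5,0,0,0],[0.1,0,4.7,0,0,0],[0.1,0,4.7,0,0,0]]

```text
time: 5.45
tool_pos: [465.3, 98.3, 30.1]
tcp_rot: [-180.0, -0.1, 0.0]
ft_force: [0.3, 0.1, -0.1]
finger_gap: 23.6
grip_force: 29.6
```

play_rows:
  motion:
    - [[0,0,0.1,0,0,0],[0,0,0.2,0,0,0],[0,0,0.3,0,0,0],[0,0,0.3,0,0,0],[0,0,0.3,0,0,0]]

```text
time: 5.95
tool_pos: [464.8, 98.3, 26.4]
tcp_rot: [-180.0, -0.0, 0.0]
ft_force: [0.2, -0.3, 0.5]
finger_gap: 24.1
grip_force: 29.6
```

play_rows:
  motion:
    - [[0,0,0.05,0,0,0],[0,0,0.1,0,0,0],[0,0,0.15,0,0,0],[0,0,0.15,0,0,0]]

```text
time: 6.35
tool_pos: [465.3, 98.4, 26.3]
tcp_rot: [-180.0, -0.0, 0.0]
ft_force: [-5.7, -0.3, 16.2]
finger_gap: 24.0
grip_force: 31.0
```

play_rows:
  motion:
    - [[0,0,-0.1,0,0,0],[0,0,-0.1,0,0,0],[0,0,-0.1,0,0,0],[0,0,-0.1,0,0,0],[0,0,-0.1,0,0,0]]
  jaw: 0.6

```text
time: 6.85
tool_pos: [464.5, 98.2, 25.6]
tcp_rot: [180.0, 0.0, 0.0]
ft_force: [-0.1, 0.1, 0.4]
finger_gap: 51.3
grip_force: 0.0
```

play_rows:
  motion:
    - [[0,0,-3,0,0,0],[0,0,-7,0,0,0],[0,0,-11,0,0,0],[0,0,-16,0,0,0],[0,0,-20,0,0,0]]

```text
time: 7.35
tool_pos: [464.8, 98.3, 228.6]
tcp_rot: [-180.0, -0.1, 0.0]
ft_force: [1.7, -0.6, 0.4]
finger_gap: 51.4
grip_force: 0.0
```

play_rows:
  motion:
    - [[-1,4,0,0,0,0],[-2,9,0,0,0,0],[-4,14,0,0,0,0],[-7,18,0,0,0,0],[-10,21,0,0,0,0]]
  jaw: 1

```text
time: 7.85
tool_pos: [363.7, -113.4, 225.7]
tcp_rot: [180.0, 0.0, 0.0]
ft_force: [0.3, -0.8, -0.4]
finger_gap: 85.4
grip_force: 0.0
```

```bash
python3 - <<'E'
from h import *
s=snap('top');t=snap('scene')
A=np.asarray(s['pixels'])[165:235,165:350,::-1]; B=np.asarray(t['pixels'])[180:300,195:325,::-1]
A=cv2.resize(A,None,fx=4,fy=4);B=cv2.resize(B,None,fx=2.6,fy=2.6)
o=np.zeros((600,790,3),np.uint8);o[:A.shape[0],:A.shape[1]]=A;o[282:282+B.shape[0],:B.shape[1]]=B
cv2.imwrite('pics/c6.png',o)
E
```

```text
(no output)
```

View pics/c6.png

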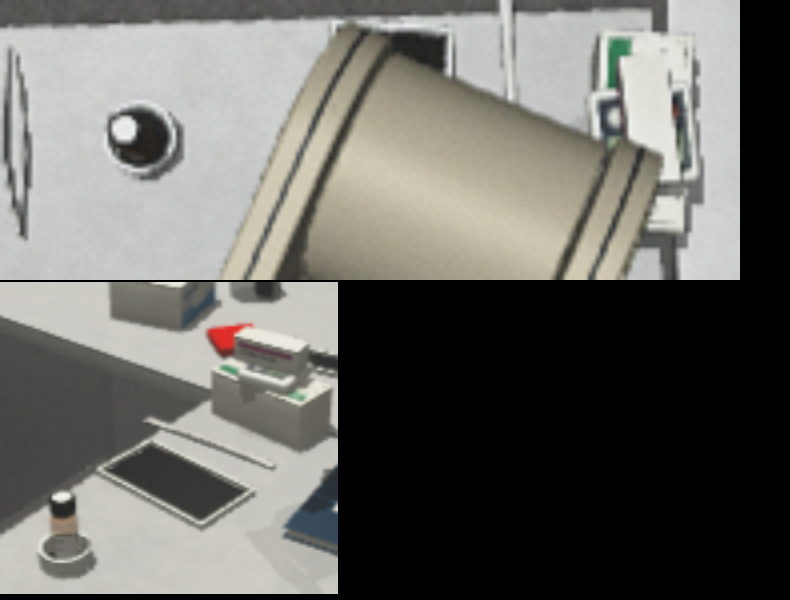

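The vial stands upright in the cup (crop (65,510)). I'll step aside for a clear view of the carton.

play_rows:
  motion:
    - [[0,-5,0,0,0,0],[0,-10,0,0,0,0],[0,-15,0,0,0,0],[0,-19,0,0,0,0],[0,-19,0,0,0,0]]

```text
time: 8.45
tool_pos: [364.1, 83.1, 225.8]
tcp_rot: [-179.9, -0.0, 0.4]
ft_force: [0.0, -1.1, -0.0]
finger_gap: 85.2
grip_force: 0.0
```

```bash
cat > two.py <<'E'
from h import *
import sys
s=snap('top');t=snap('scene')
A=np.asarray(s['pixels'])[165:232,305:350,::-1]; B=np.asarray(t['pixels'])[172:250,270:330,::-1]
A=cv2.resize(A,None,fx=8,fy=8,interpolation=0);B=cv2.resize(B,None,fx=7,fy=7,interpolation=0)
o=np.zeros((550,790,3),np.uint8);o[:536,:360]=A;o[:546,365:785]=B
cv2.imwrite('pics/'+sys.argv[1],o)
E
python3 two.py d1.png
```

```text
(no output)
```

View pics/d1.png

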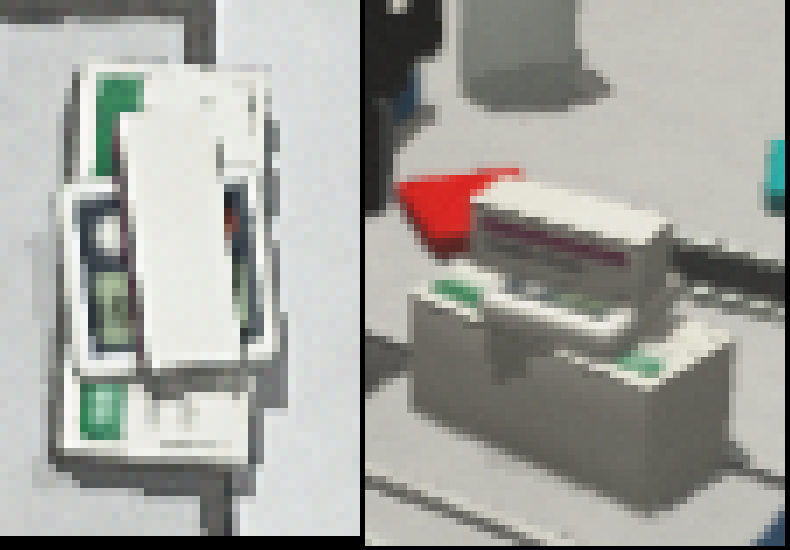

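Clear view of the pile. In the left crop the carton top's corners are at (126,112), (221,112), (148,364) and (243,360). The timer runs (64,188) to (274,358), and the film carton's corners are (86,66), (268,66), (60,455) and (250,462).

```bash
python3 - <<'E'
from h import *
s=snap('top')
def q(n,c,z):
    P=ray(s,np.array(c)/8+[304.5,164.5],z)[:,:2]
    a=np.degrees(np.arctan2(*(P[0]-P[2])[::-1])),np.degrees(np.arctan2(*(P[1]-P[3])[::-1]))
    print(n,P.mean(0).round(1),'long dir',np.round(a,1),'L',np.linalg.norm(P[0]-P[2]).round(),np.linalg.norm(P[1]-P[3]).round(),'W',np.linalg.norm(P[0]-P[1]).round(),np.linalg.norm(P[2]-P[3]).round())
q('slide',[(124,112),(221,110),(148,364),(243,360)],109)
q('timer',[(62,188),(256,170),(76,374),(274,358)],77)
q('film',[(86,66),(268,66),(58,455),(250,464)],60)
plan(450,-236,200,-5)
E
```

```text
slide [ 458.6 -238.6] long dir [3.3 2.7] L 80.0 80.0 W 31.0 30.0
timer [ 451.1 -236.1] long dir [2.2 3.1] L 61.0 61.0 W 63.0 64.0
film [ 456.6 -237.4] long dir [-6.1 -4.9] L 129.0 131.0 W 60.0 63.0
shift cm [ 8.46 31.48  2.57] az 5.1 | yaw 0.1 j6 94.1 rot [1.8e+02 0.0e+00 1.0e-01] pos [364.6  78.5 225.7]
```

play_rows:
  motion:
    - [[2,4.5,0,0,0,-0.7],[4,9,0,0,0,-1.5],[6,13.5,0,0,0,-2.5],[7.5,18,0,0,0,-3],[9,22.5,0,0,0,-3]]
  jaw: 0.65

```text
time: 9.1
tool_pos: [454.6, -150.5, 225.7]
tcp_rot: [180.0, -0.0, 2.9]
ft_force: [1.0, 0.6, 0.4]
finger_gap: 55.5
grip_force: 0.0
```

```bash
python3 -c "
from h import *
plan(458.5,-238.6,150,3)"
```

```text
shift cm [-0.06  8.82  7.57] az -0.1 | yaw 2.9 j6 62.7 rot [180.   -0.    2.9] pos [ 454.6 -150.5  225.7]
```

play_rows:
  motion:
    - [[0,4,0,0,0,0],[0,8,0,0,0,0],[0,8.8,3,0,0,0],[0,8.8,7,0,0,0],[0,8.8,7.6,0,0,0]]

```text
time: 9.6
tool_pos: [455.6, -234.8, 144.4]
tcp_rot: [-179.7, 0.4, 2.8]
ft_force: [-0.8, 0.1, -0.9]
finger_gap: 55.7
grip_force: 0.0
```

play_rows:
  motion:
    - [[0,0,2.5,0,0,0],[0,0,5,0,0,0],[0,0,6,0,0,0],[0,0,6.2,0,0,0],[0,0,6.2,0,0,0]]

```text
time: 10.1
tool_pos: [459.9, -235.1, 89.0]
tcp_rot: [180.0, -0.0, 3.0]
ft_force: [0.3, 0.6, 0.7]
finger_gap: 55.7
grip_force: 0.0
```

```bash
python3 -c "
from h import *
plan(458.5,-238.6,87,3)"
```

```text
shift cm [-0.16  0.34  0.2 ] az 0.0 | yaw 3.0 j6 54.2 rot [180.  -0.   3.] pos [ 459.9 -235.1   89. ]
```

play_rows:
  motion:
    - [[-0.1,0.3,0.1,0,0,0],[-0.1,0.3,0.1,0,0,0],[-0.1,0.3,0.1,0,0,0]]

```text
time: 10.4
tool_pos: [459.1, -238.1, 87.7]
tcp_rot: [180.0, -0.1, 3.0]
ft_force: [0.0, -0.2, -0.3]
finger_gap: 55.6
grip_force: 0.0
```

play_rows:
  motion:
    - [[0,0,0,0,0,0],[0,0,0,0,0,0],[0,0,0,0,0,0],[0,0,0,0,0,0],[0,0,0,0,0,0]]
  jaw: 0.2
  squeeze: 30

```text
time: 10.9
tool_pos: [459.0, -237.8, 87.2]
tcp_rot: [180.0, -0.0, 3.0]
ft_force: [-0.3, 1.0, 6.4]
finger_gap: 29.6
grip_force: 30.4
```

play_rows:
  motion:
    - [[0,0,0,0,0,0],[0,0,-0.5,0,0,0],[0,0,-1.5,0,0,0],[0,0,-4,0,0,0],[0,0,-6,0,0,0]]

```text
time: 11.4
tool_pos: [458.4, -237.5, 147.9]
tcp_rot: [-180.0, 0.0, 3.0]
ft_force: [0.3, -0.5, -0.5]
finger_gap: 29.4
grip_force: 29.8
```

play_rows:
  motion:
    - [[0,0,-1.5,0,0,0],[0,0,-2.5,0,0,0],[0,0,-2.5,0,0,0],[0,0,-2.5,0,0,0]]

```text
time: 11.8
tool_pos: [458.4, -237.5, 171.2]
tcp_rot: [-180.0, 0.0, 3.0]
ft_force: [-0.0, -0.7, -1.1]
finger_gap: 29.6
grip_force: 29.8
```

```bash
python3 -c "
from h import *
plan(472,-405,160,7.7)
q=sensors.sense();print(q['ft_force'],q['wrist_torque'],q['finger_gap'])"
```

```text
shift cm [ 0.47 16.8   1.12] az -4.7 | yaw 3.0 j6 53.9 rot [-180.    0.    3.] pos [ 458.4 -237.5  171.2]
[-0.01353506 -0.70572797 -1.13814732] [ 0.00149638  0.02763819 -0.01996538] 29.631567149013954
```

play_rows:
  motion:
    - [[0.1,4,0,0,0,-1],[0.2,8,0,0,0,-2],[0.3,12,0,0,0,-3],[0.5,15.5,0,0,0,-4],[0.5,16.8,0,0,0,-4.7]]

```text
time: 12.3
tool_pos: [471.5, -407.6, 169.8]
tcp_rot: [-179.9, 0.1, 7.7]
ft_force: [0.4, 0.7, -1.2]
finger_gap: 29.5
grip_force: 30.0
```

play_rows:
  motion:
    - [[0,0,3,0,0,0],[0,0,6,0,0,0],[0,0,9,0,0,0],[0,0,11,0,0,0],[0,0,11,0,0,0]]

```text
time: 12.8
tool_pos: [469.8, -401.7, 56.3]
tcp_rot: [-179.6, 0.3, 7.8]
ft_force: [-0.5, 0.4, -2.3]
finger_gap: 29.7
grip_force: 30.0
```

play_rows:
  motion:
    - [[0,0,0,0,0,0],[0,0,0,0,0,0],[0,0,0,0,0,0]]

```text
time: 13.1
tool_pos: [473.6, -406.0, 63.8]
tcp_rot: [179.9, -0.1, 7.7]
ft_force: [0.4, -0.8, -1.0]
finger_gap: 29.6
grip_force: 30.0
```

```bash
python3 - <<'E'
from h import *
plan(472.5,-405.5,16,7.7)
s=snap('top');t=snap('scene')
A=np.asarray(s['pixels'])[150:240,340:430,::-1]; B=np.asarray(t['pixels'])[150:260,280:360,::-1]
A=cv2.resize(A,None,fx=4.3,fy=4.3);B=cv2.resize(B,None,fx=4.3,fy=4.3)
o=np.zeros((480,790,3),np.uint8);o[:A.shape[0],:A.shape[1]]=A;o[:B.shape[0],400:400+B.shape[1]]=B
cv2.imwrite('pics/d2.png',o)
E
```

```text
shift cm [-0.1  -0.06  4.78] az 0.0 | yaw 7.7 j6 36.9 rot [ 1.799e+02 -1.000e-01  7.700e+00] pos [ 473.6 -406.    63.8]
```

View pics/d2.png

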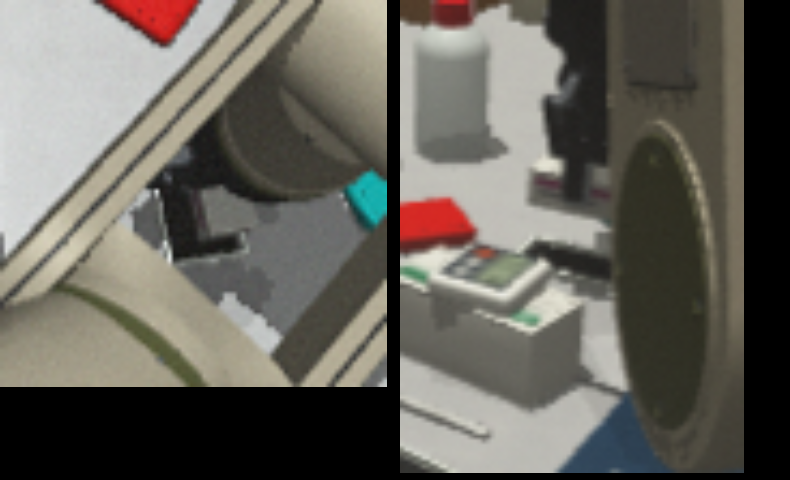

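The carton hangs level at about (570,185) over the tray. I'll lower it.

play_rows:
  motion:
    - [[-0.1,0,1.5,0,0,0],[-0.1,0,3,0,0,0],[-0.1,0,4.2,0,0,0],[-0.1,0,4.6,0,0,0],[-0.1,0,4.6,0,0,0]]

```text
time: 13.7
tool_pos: [470.7, -404.4, 14.2]
tcp_rot: [-179.9, 0.1, 7.7]
ft_force: [0.0, 0.3, -0.7]
finger_gap: 29.5
grip_force: 29.6
```

play_rows:
  motion:
    - [[0,0,0.15,0,0,0],[0,0,0.3,0,0,0],[0,0,0.4,0,0,0],[0,0,0.4,0,0,0]]

```text
time: 14.1
tool_pos: [471.7, -405.4, 13.2]
tcp_rot: [180.0, 0.0, 7.7]
ft_force: [-5.3, 4.2, 11.2]
finger_gap: 29.6
grip_force: 31.2
```

play_rows:
  motion:
    - [[0,0,-0.1,0,0,0],[0,0,-0.1,0,0,0],[0,0,-0.1,0,0,0],[0,0,-0.1,0,0,0],[0,0,-0.1,0,0,0]]
  jaw: 0.7

```text
time: 14.6
tool_pos: [471.5, -405.2, 12.6]
tcp_rot: [-180.0, 0.0, 7.7]
ft_force: [0.5, 0.1, -0.1]
finger_gap: 60.0
grip_force: 0.0
```

play_rows:
  motion:
    - [[0,0,-3,0,0,0],[0,0,-7,0,0,0],[0,0,-11,0,0,0],[0,0,-15,0,0,0],[0,0,-19,0,0,0]]

```text
time: 15.1
tool_pos: [471.4, -405.1, 204.3]
tcp_rot: [-180.0, 0.0, 7.7]
ft_force: [0.8, -1.2, 0.4]
finger_gap: 59.6
grip_force: 0.0
```

play_rows:
  motion:
    - [[-4,0,0,0,0,0],[-9,1,0,0,0,0],[-14,2,0,0,0,0],[-18,4,0,0,0,0],[-21,8,0,0,0,0]]
  jaw: 1

```text
time: 15.6
tool_pos: [272.0, -512.2, 202.8]
tcp_rot: [-180.0, 0.0, 7.8]
ft_force: [1.4, -1.4, 0.4]
finger_gap: 85.5
grip_force: 0.0
```

play_rows:
  motion:
    - [[-2,4,0,0,0,0],[-3,8,0,0,0,0],[-3,11,0,0,0,0]]

```text
time: 15.9
tool_pos: [257.2, -628.4, 202.6]
tcp_rot: [180.0, 0.0, 7.6]
ft_force: [0.0, -0.0, 0.2]
finger_gap: 85.8
grip_force: 0.0
```

```bash
python3 - <<'E'
from h import *
s=snap('top')
A=np.asarray(s['pixels'])[160:235,300:410,::-1]
cv2.imwrite('pics/d3.png',cv2.resize(A,None,fx=7,fy=7,interpolation=0))
plan(450,-236,200,3)
E
```

```text
shift cm [ 24.26 -36.6    0.1 ] az 4.6 | yaw 7.6 j6 10.4 rot [180.    0.    7.6] pos [ 257.8 -630.7  201. ]
```

View pics/d3.png

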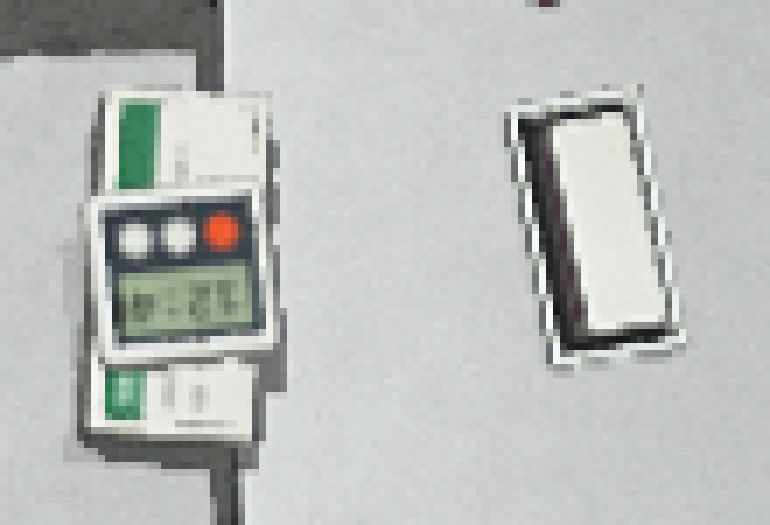

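The carton lies inside its tray's lip. The timer's outer corners are at crop (87,198), (262,186), (98,364) and (280,352), and its dark panel spans (104,208) to (272,343).

```bash
python3 - <<'E'
from h import *
s=snap('top')
def q(n,c,z):
    P=ray(s,np.array(c)/7+[299.5,159.5],z)[:,:2]
    d=lambda a,b:(np.degrees(np.arctan2(*(P[a]-P[b])[::-1])).round(1),np.linalg.norm(P[a]-P[b]).round())
    print(n,P.mean(0).round(1),'x-ish',d(0,2),d(1,3),'y-ish',d(0,1),d(2,3))
q('timer',[(87,198),(262,186),(98,364),(280,352)],77)
g=np.asarray(s['pixels']); hsv=cv2.cvtColor(g,cv2.COLOR_RGB2HSV)
m=np.zeros(g.shape[:2],bool); m[188:212,310:342]=True
scr=m&(hsv[...,0]>30)&(hsv[...,0]<65)&(hsv[...,1]>30)&(hsv[...,2]>100)
rect(s,scr,77,'screen')
dk=m&(g.max(2)<120); dk=cv2.morphologyEx((dk|scr).astype(np.uint8),cv2.MORPH_CLOSE,np.ones((5,5)))
rect(s,dk,77,'panel')
q('film',[(103,92),(270,92),(80,432),(255,438)],60)
rect(s,dark(s,(118,178,160,222)),3,'ttray')
plan(451,-237,200,2.6)
E
```

```text
timer [ 450.5 -236.3] x-ish (np.float64(1.7), np.float64(62.0)) (np.float64(3.8), np.float64(62.0)) y-ish (np.float64(92.3), np.float64(65.0)) (np.float64(92.2), np.float64(67.0))
screen c 441.0 -237.9 short/long 22.3 47.1 yaw 4.7
panel c 448.6 -237.4 short/long 59.8 72.2 yaw -1.6
film [ 457.2 -236.4] x-ish (np.float64(-5.9), np.float64(129.0)) (np.float64(-4.8), np.float64(131.0)) y-ish (np.float64(88.3), np.float64(63.0)) (np.float64(86.4), np.float64(65.0))
ttray c 466.5 267.2 short/long 78.0 79.5 yaw -83.5
shift cm [ 24.29 -36.24   0.08] az 5.0 | yaw 7.6 j6 10.4 rot [-179.9    0.     7.6] pos [ 258.2 -628.4  200.8]
```

play_rows:
  motion:
    - [[2.6,-4,0,0,0,1],[5.2,-8,0,0,0,2],[7.8,-12,0,0,0,3],[10.4,-16,0,0,0,4],[13,-20,0,0,0,5]]
  jaw: 1

```text
time: 16.5
tool_pos: [361.7, -407.7, 202.8]
tcp_rot: [180.0, -0.0, 2.7]
ft_force: [1.1, -1.1, 0.8]
finger_gap: 85.7
grip_force: 0.0
```

```bash
python3 -c "
from h import *
plan(450.5,-236.8,130,2.8)"
```

```text
shift cm [  9.68 -16.66   7.28] az -0.1 | yaw 2.7 j6 33.5 rot [180.   -0.    2.7] pos [ 361.7 -407.7  202.8]
```

play_rows:
  motion:
    - [[2.3,-4,0,0,0,0],[4.6,-8,0,0,0,0],[6.9,-12,2,0,0,0],[9.2,-15.5,4,0,0,0],[9.7,-16.7,7,0,0,0]]

```text
time: 17.0
tool_pos: [452.6, -235.5, 134.0]
tcp_rot: [179.9, -0.2, 2.9]
ft_force: [-0.2, -0.6, 0.4]
finger_gap: 85.4
grip_force: 0.0
```

play_rows:
  motion:
    - [[0,0,1,0,0,0],[0,0,2,0,0,0],[0,0,3,0,0,0],[0,0,3,0,0,0],[0,0,3,0,0,0]]

```text
time: 17.5
tool_pos: [450.1, -239.8, 103.4]
tcp_rot: [180.0, -0.0, 2.7]
ft_force: [0.5, -0.9, 0.6]
finger_gap: 85.4
grip_force: 0.0
```

```bash
python3 -c "
from h import *
plan(450.5,-236.8,61,2.8)"
```

```text
shift cm [ 0.06 -0.3   4.24] az -0.1 | yaw 2.7 j6 53.5 rot [180.   -0.    2.7] pos [ 450.1 -239.8  103.4]
```

play_rows:
  motion:
    - [[0,-0.3,0.5,0,0,0],[0,-0.3,2,0,0,0],[0,-0.3,3.5,0,0,0],[0,-0.3,4.2,0,0,0],[0,-0.3,4.2,0,0,0]]

```text
time: 18.0
tool_pos: [448.5, -234.8, 58.5]
tcp_rot: [-179.9, 0.2, 2.7]
ft_force: [-0.0, 0.6, -0.6]
finger_gap: 85.5
grip_force: 0.0
```

```bash
python3 -c "
from h import *
plan(450.5,-236.8,61,2.8);print(sensors.sense()['ft_force'])"
```

```text
shift cm [ 0.19  0.21 -0.25] az -0.1 | yaw 2.7 j6 53.8 rot [-179.9    0.2    2.7] pos [ 448.5 -234.8   58.5]
[-0.02408115  0.63997264 -0.57611148]
```

play_rows:
  motion:
    - [[0,0,0,0,0,0],[0,0,0,0,0,0]]

```text
time: 18.2
tool_pos: [450.4, -236.0, 61.3]
tcp_rot: [180.0, -0.0, 2.7]
ft_force: [0.6, -0.3, 1.1]
finger_gap: 85.4
grip_force: 0.0
```

Settled on target. I'll close gently.

play_rows:
  motion:
    - [[0,0.1,0,0,0,0],[0,0.1,0,0,0,0],[0,0.1,0,0,0,0],[0,0.1,0,0,0,0],[0,0.1,0,0,0,0]]
  jaw: 0.65
  squeeze: 30

```text
time: 18.7
tool_pos: [450.7, -237.3, 61.7]
tcp_rot: [179.9, -0.1, 2.7]
ft_force: [-0.2, -0.8, 6.3]
finger_gap: 67.1
grip_force: 34.3
```

play_rows:
  motion:
    - [[0,0,0,0,0,0],[0,0,-0.3,0,0,0],[0,0,-0.8,0,0,0],[0,0,-1.5,0,0,0],[0,0,-2.5,0,0,0]]

```text
time: 19.2
tool_pos: [449.6, -236.5, 86.0]
tcp_rot: [-180.0, 0.1, 2.7]
ft_force: [0.1, 0.1, 0.3]
finger_gap: 66.7
grip_force: 33.7
```

```bash
python3 two.py d4.png; python3 -c "
from h import *
print(sensors.sense()['finger_gap'],sensors.sense()['wrist_torque'])
plan(466.5,267.2,160,6.5)"
```

```text
66.90189969078125 [-0.02345832 -0.0484166   0.02549818]
shift cm [  3.94 -50.34  -7.21] az -3.8 | yaw 2.7 j6 53.7 rot [ 1.799e+02 -1.000e-01  2.700e+00] pos [ 451.2 -237.5   87.9]
```

View pics/d4.png

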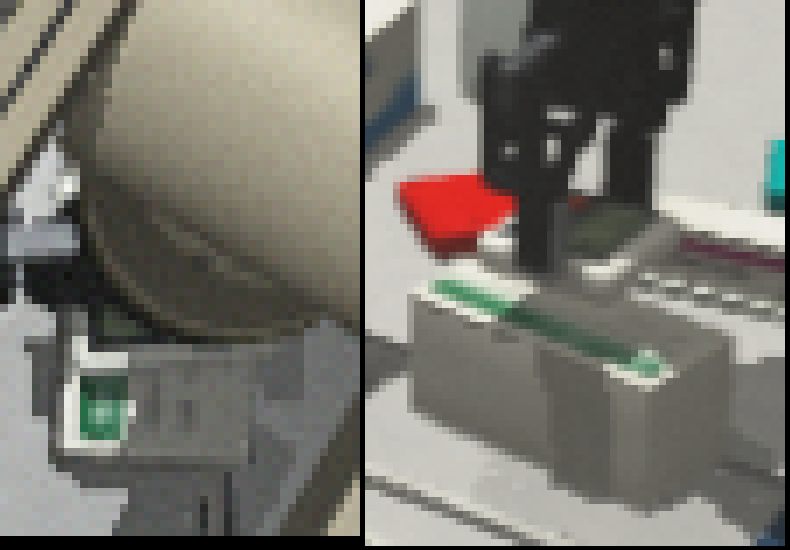

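```bash
python3 - <<'E'
from h import *
t=snap('scene')
for z in (88,92,96):
  for y in (-204,-189):
    print(z,y,((proj(t,[[440,y,z],[462,y,z]])-[269.5,171.5])*7+[365,0]).round().tolist())
print('timer bottom edge',((proj(t,[[417,-203.5,87.5],[485,-203.5,87.5]])-[269.5,171.5])*7+[365,0]).round().tolist())
E
```

```text
88 -204 [[561.0, 291.0], [516.0, 276.0]]
88 -189 [[541.0, 304.0], [496.0, 290.0]]
92 -204 [[561.0, 282.0], [517.0, 268.0]]
92 -189 [[541.0, 295.0], [496.0, 281.0]]
96 -204 [[561.0, 273.0], [517.0, 259.0]]
96 -189 [[541.0, 287.0], [496.0, 272.0]]
timer bottom edge [[608.0, 308.0], [470.0, 263.0]]
```

```bash
python3 - <<'E'
from h import *
t=snap('scene')
f=lambda P:((proj(t,P)-[269.5,171.5])*7+[365,0]).round().tolist()
print('timer in pile z60/77',f([[417,-203,60],[417,-203,77],[485,-203,60]]))
print('film top corner near',f([[393,-199,60],[393,-199,0],[520,-210,60]]))
print(sensors.sense()['tool_pos'])
E
```

```text
timer in pile z60/77 [[604.0, 368.0], [606.0, 331.0], [468.0, 322.0]]
film top corner near [[649.0, 389.0], [643.0, 515.0], [411.0, 293.0]]
[ 450.46285798 -237.02004325   86.42637712]
```

The timer is held level, with its face at about (610,230). Next I carry it to the square tray.

play_rows:
  motion:
    - [[0,-0.5,-3,0,0,0],[0.3,-3,-6.5,0,0,-0.5],[0.6,-7,-9,0,0,-1],[1,-11.5,-10,0,0,-2],[1.4,-16,-10,0,0,-3]]

```text
time: 19.9
tool_pos: [457.4, -75.4, 188.1]
tcp_rot: [179.9, -0.2, 5.7]
ft_force: [1.6, -0.6, -0.5]
finger_gap: 66.8
grip_force: 34.3
```

play_rows:
  motion:
    - [[0.4,-4.5,0,0,0,-0.8],[0.8,-9,0,0,0,-0.8],[1.2,-13.5,0,0,0,-0.8],[1.6,-18,0,0,0,-0.8],[2,-22,0,0,0,-0.8]]

```text
time: 20.4
tool_pos: [453.6, 146.7, 185.5]
tcp_rot: [-180.0, 0.0, 6.6]
ft_force: [1.0, 0.4, 0.2]
finger_gap: 67.1
grip_force: 34.3
```

```bash
python3 -c "
from h import *
plan(466.5,267.2,100,6.5);print(sensors.sense()['finger_gap'])"
```

```text
shift cm [  2.66 -11.82   8.55] az 0.1 | yaw 6.6 j6 95.2 rot [-180.     0.     6.6] pos [453.6 146.7 185.5]
67.11878616409268
```

play_rows:
  motion:
    - [[0.6,-3,0,0,0,0],[1.2,-6.5,0,0,0,0],[2,-10,2,0,0,0],[2.7,-11.8,5,0,0,0],[2.7,-11.8,8,0,0,0]]

```text
time: 20.9
tool_pos: [467.9, 267.6, 105.0]
tcp_rot: [-179.9, -0.1, 6.7]
ft_force: [-0.8, -0.2, -0.7]
finger_gap: 67.3
grip_force: 34.3
```

play_rows:
  motion:
    - [[0,0,2,0,0,0],[0,0,4,0,0,0],[0,0,6,0,0,0],[0,0,7,0,0,0],[0,0,7,0,0,0]]

```text
time: 21.4
tool_pos: [466.1, 264.2, 33.8]
tcp_rot: [179.9, 0.2, 6.5]
ft_force: [0.2, 0.1, -1.2]
finger_gap: 66.6
grip_force: 34.2
```

play_rows:
  motion:
    - [[0,0,0,0,0,0],[0,0,0,0,0,0],[0,0,0,0,0,0]]

```text
time: 21.7
tool_pos: [468.6, 265.3, 37.1]
tcp_rot: [-180.0, -0.1, 6.5]
ft_force: [0.3, 0.1, -0.0]
finger_gap: 67.1
grip_force: 34.2
```

```bash
python3 -c "
from h import *
plan(466.5,267.2,5,6.5);print(sensors.sense()['finger_gap'])"
```

```text
shift cm [-0.18 -0.21  3.21] az 0.0 | yaw 6.5 j6 107.5 rot [-1.8e+02 -1.0e-01  6.5e+00] pos [468.6 265.3  37.1]
67.05458032531317
```

play_rows:
  motion:
    - [[-0.15,-0.2,1,0,0,0],[-0.15,-0.2,2,0,0,0],[-0.15,-0.2,2.7,0,0,0],[-0.15,-0.2,2.7,0,0,0],[-0.15,-0.2,2.7,0,0,0]]

```text
time: 22.2
tool_pos: [465.5, 266.6, 8.2]
tcp_rot: [180.0, 0.1, 6.5]
ft_force: [0.3, 0.3, -0.9]
finger_gap: 67.2
grip_force: 34.3
```

play_rows:
  motion:
    - [[0,0,0.1,0,0,0],[0,0,0.2,0,0,0],[0,0,0.3,0,0,0],[0,0,0.3,0,0,0]]

```text
time: 22.6
tool_pos: [466.0, 266.7, 5.8]
tcp_rot: [-180.0, -0.0, 6.5]
ft_force: [0.1, -0.3, -0.2]
finger_gap: 67.1
grip_force: 34.3
```

play_rows:
  motion:
    - [[0,0,0.05,0,0,0],[0,0,0.1,0,0,0],[0,0,0.15,0,0,0],[0,0,0.15,0,0,0]]

```text
time: 23.0
tool_pos: [466.0, 266.8, 4.7]
tcp_rot: [180.0, 0.0, 6.5]
ft_force: [-2.1, -2.0, 5.3]
finger_gap: 66.9
grip_force: 34.8
```

Contact came at the expected height. I'll release and rise.

play_rows:
  motion:
    - [[0,0,0,0,0,0],[0,0,0,0,0,0],[0,0,0,0,0,0],[0,0,0,0,0,0],[0,0,0,0,0,0]]
  jaw: 1

```text
time: 23.5
tool_pos: [465.9, 266.7, 4.2]
tcp_rot: [-180.0, 0.0, 6.5]
ft_force: [0.3, 0.0, 0.2]
finger_gap: 85.0
grip_force: 0.0
```

play_rows:
  motion:
    - [[0,0,-2,0,0,0],[0,0,-6,0,0,0],[0,0,-10,0,0,0],[0,0,-14,0,0,0],[0,0,-17,0,0,0]]

```text
time: 24.0
tool_pos: [466.6, 267.1, 177.3]
tcp_rot: [-179.9, -0.1, 6.5]
ft_force: [0.7, -0.0, 0.1]
finger_gap: 85.3
grip_force: 0.0
```

play_rows:
  motion:
    - [[-1,4,0,0,0,1.5],[-2,8,0,0,0,3],[-4,12,0,0,0,5],[-6,16,0,0,0,8],[-8,20,0,0,0,11]]

```text
time: 24.5
tool_pos: [408.5, 57.6, 174.3]
tcp_rot: [180.0, -0.0, -4.5]
ft_force: [0.2, -0.8, 1.0]
finger_gap: 85.2
grip_force: 0.0
```

```bash
python3 - <<'E'
from h import *
s=snap('top');t=snap('scene')
A=np.asarray(s['pixels'])[165:235,110:350,::-1]; B=np.asarray(t['pixels'])[180:360,130:330,::-1]
A=cv2.resize(A,None,fx=3.3,fy=3.3);B=cv2.resize(B,None,fx=2,fy=2)
o=np.zeros((600,795,3),np.uint8);o[:A.shape[0],:A.shape[1]]=A;o[234:234+B.shape[0],:B.shape[1]]=B
C=cv2.resize(np.asarray(s['pixels'])[160:235,300:350,::-1],None,fx=4.8,fy=4.8,interpolation=0);o[236:236+C.shape[0],420:420+C.shape[1]]=C
cv2.imwrite('pics/d5.png',o)
plan(457,-236.5,180,-5.5)
E
```

```text
shift cm [ 7.34 28.64 -0.59] az 0.7 | yaw -4.8 j6 95.5 rot [179.9   0.   -4.8] pos [407.9  55.  174.1]
```

View pics/d5.png

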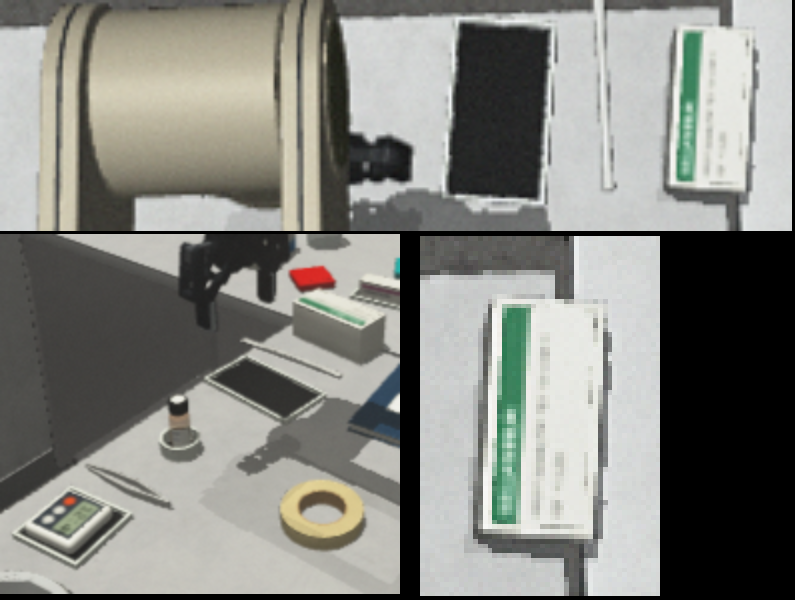

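The timer lies flat in its tray (crop (70,515)), the vial stands upright, and the film carton is free, with corners at right crop (492,300), (607,300), (480,530) and (594,538).

```bash
python3 - <<'E'
from h import *
s=snap('top')
P=ray(s,(np.array([(490,299),(608,299),(479,530),(595,539)])-[420,236])/4.8+[299.5,159.5],60)[:,:2]
d=lambda a,b:(np.degrees(np.arctan2(*(P[a]-P[b])[::-1])).round(1),np.linalg.norm(P[a]-P[b]).round())
print(P.mean(0).round(1),d(0,2),d(1,3),d(0,1),d(2,3))
rect(s,dark(s,(240,165,281,232)),3,'film_tray')
hsv=cv2.cvtColor(np.asarray(s['pixels']),cv2.COLOR_RGB2HSV);m=np.zeros(hsv.shape[:2],bool);m[165:230,308:340]=1
rect(s,m&(hsv[...,1]>90)&(abs(hsv[...,0].astype(int)-75)<25),60,'green')
E
```

```text
[ 457.1 -237.3] (np.float64(-4.7), np.float64(127.0)) (np.float64(-5.4), np.float64(132.0)) (np.float64(88.3), np.float64(65.0)) (np.float64(83.9), np.float64(63.0))
film_tray c 466.3 -65.9 short/long 74.8 141.8 yaw 84.6
green c 458.0 -219.3 short/long 12.9 116.8 yaw 84.5
```

play_rows:
  motion:
    - [[1,4,0,0,0,0],[2,8.5,0,0,0,0],[3,13,0,0,0,0.5],[4,17.5,0,0,0,0.7],[5,22,0,0,0,0.7]]

```text
time: 25.15
tool_pos: [442.9, -165.3, 174.5]
tcp_rot: [-180.0, -0.1, -5.1]
ft_force: [0.7, 0.7, -0.0]
finger_gap: 85.3
grip_force: 0.0
```

```bash
python3 -c "
from h import *
plan(457,-236.5,100,-5.4)"
```

```text
shift cm [2.03 6.97 7.45] az 0.3 | yaw -5.1 j6 68.4 rot [-1.8e+02 -1.0e-01 -5.1e+00] pos [ 442.9 -165.3  174.5]
```

play_rows:
  motion:
    - [[1,3,0,0,0,0.3],[2,6,0,0,0,0.3],[2,7,2,0,0,0.3],[2,7,5,0,0,0.3],[2,7,7.5,0,0,0.3]]

```text
time: 25.65
tool_pos: [456.4, -235.5, 98.0]
tcp_rot: [-180.0, -0.0, -5.4]
ft_force: [-0.7, 0.1, -0.6]
finger_gap: 85.9
grip_force: 0.0
```

play_rows:
  motion:
    - [[0,0,0,0,0,0],[0,0,0,0,0,0],[0,0,0,0,0,0]]

```text
time: 25.95
tool_pos: [457.0, -236.0, 101.1]
tcp_rot: [179.9, -0.1, -5.4]
ft_force: [0.1, 0.2, -0.3]
finger_gap: 85.4
grip_force: 0.0
```

```bash
python3 -c "
from h import *
plan(457,-237,20,-5.4)"
```

```text
shift cm [0.01 0.1  8.11] az -0.0 | yaw -5.4 j6 62.4 rot [ 1.799e+02 -1.000e-01 -5.400e+00] pos [ 457.  -236.   101.1]
```

play_rows:
  motion:
    - [[0,0.1,2,0,0,0],[0,0.1,4,0,0,0],[0,0.1,6,0,0,0],[0,0.1,8,0,0,0],[0,0.1,8,0,0,0]]

```text
time: 26.45
tool_pos: [454.8, -236.1, 18.3]
tcp_rot: [-179.9, 0.1, -5.4]
ft_force: [-0.1, 0.8, -1.1]
finger_gap: 85.2
grip_force: 0.0
```

play_rows:
  motion:
    - [[0,0,0,0,0,0],[0,0,0,0,0,0]]

```text
time: 26.65
tool_pos: [457.0, -237.6, 21.4]
tcp_rot: [179.9, -0.2, -5.4]
ft_force: [0.0, -0.3, -0.5]
finger_gap: 85.6
grip_force: 0.0
```

play_rows:
  motion:
    - [[0,0,0,0,0,0],[0,0,0,0,0,0],[0,0,0,0,0,0],[0,0,0,0,0,0],[0,0,0,0,0,0]]
  jaw: 0.6
  squeeze: 50

```text
time: 27.15
tool_pos: [456.6, -237.7, 20.9]
tcp_rot: [179.9, -0.1, -5.5]
ft_force: [-0.3, -0.4, 7.3]
finger_gap: 63.2
grip_force: 56.5
```

play_rows:
  motion:
    - [[0,0,0,0,0,0],[0,0,-0.5,0,0,0],[0,0,-1.5,0,0,0],[0,0,-3,0,0,0],[0,0,-5,0,0,0]]

```text
time: 27.65
tool_pos: [454.8, -236.3, 69.8]
tcp_rot: [-179.9, 0.1, -5.5]
ft_force: [0.4, -0.6, -2.9]
finger_gap: 63.3
grip_force: 55.7
```

play_rows:
  motion:
    - [[0,0,-2,0,0,0],[0,0,-3,0,0,0],[0,0,-3,0,0,0],[0,0,-3,0,0,0]]

```text
time: 28.05
tool_pos: [455.4, -236.7, 99.1]
tcp_rot: [-180.0, 0.0, -5.5]
ft_force: [0.5, -0.1, -3.7]
finger_gap: 63.2
grip_force: 55.7
```

```bash
python3 -c "
from h import *
plan(466.3,-66,100,-5.4);q=sensors.sense();print(q['finger_gap'],q['ft_force'],q['wrist_torque'])"
```

```text
shift cm [ -0.54 -17.09  -0.09] az -0.1 | yaw -5.5 j6 62.3 rot [-180.     0.    -5.5] pos [ 455.4 -236.7   99.1]
63.17818848717553 [ 0.50679119 -0.07553021 -3.66725364] [-0.02276946  0.00783806  0.02669738]
```

play_rows:
  motion:
    - [[-0.1,-2.5,0,0,0,0],[-0.2,-6,0,0,0,0],[-0.3,-10,0,0,0,0],[-0.4,-14,0,0,0,0],[-0.5,-17,0,0,0,0]]

```text
time: 28.55
tool_pos: [465.4, -64.7, 97.7]
tcp_rot: [-179.9, 0.2, -5.4]
ft_force: [-0.0, -0.4, -3.2]
finger_gap: 63.0
grip_force: 56.2
```

play_rows:
  motion:
    - [[0,0,1.5,0,0,0],[0,0,3,0,0,0],[0,0,4.5,0,0,0],[0,0,5.5,0,0,0],[0,0,5.5,0,0,0]]

```text
time: 29.05
tool_pos: [464.5, -66.6, 41.7]
tcp_rot: [-180.0, 0.3, -5.5]
ft_force: [-0.2, 0.5, -4.2]
finger_gap: 63.4
grip_force: 56.2
```

play_rows:
  motion:
    - [[0,0,0,0,0,0],[0,0,0,0,0,0],[0,0,0,0,0,0],[0,0,0,0,0,0]]

```text
time: 29.45
tool_pos: [467.3, -67.3, 45.0]
tcp_rot: [180.0, -0.1, -5.5]
ft_force: [0.3, -0.5, -3.6]
finger_gap: 62.9
grip_force: 56.2
```

```bash
python3 -c "
from h import *
plan(466.3,-66,25,-5.4);q=sensors.sense();print(q['finger_gap'],q['ft_force'])"
```

```text
shift cm [-0.11 -0.12  2.  ] az -0.1 | yaw -5.5 j6 81.0 rot [ 1.8e+02 -1.0e-01 -5.5e+00] pos [467.3 -67.3  45. ]
62.90021185837022 [ 0.34225384 -0.47332295 -3.62136259]
```

play_rows:
  motion:
    - [[-0.1,-0.1,0.7,0,0,0],[-0.1,-0.1,1.4,0,0,0],[-0.1,-0.1,1.8,0,0,0],[-0.1,-0.1,1.8,0,0,0],[-0.1,-0.1,1.8,0,0,0]]

```text
time: 29.95
tool_pos: [465.6, -65.9, 26.0]
tcp_rot: [-180.0, 0.0, -5.5]
ft_force: [-0.4, -0.1, -2.8]
finger_gap: 62.9
grip_force: 56.3
```

play_rows:
  motion:
    - [[0,0,0.1,0,0,0],[0,0,0.2,0,0,0],[0,0,0.3,0,0,0],[0,0,0.3,0,0,0]]

```text
time: 30.35
tool_pos: [466.0, -66.0, 24.0]
tcp_rot: [180.0, -0.0, -5.5]
ft_force: [-4.4, 1.4, 4.6]
finger_gap: 63.5
grip_force: 57.1
```

It's seated at the expected height, so I'll release and withdraw.

play_rows:
  motion:
    - [[0,0,0,0,0,0],[0,0,0,0,0,0],[0,0,0,0,0,0],[0,0,0,0,0,0],[0,0,0,0,0,0]]
  jaw: 1

```text
time: 30.85
tool_pos: [465.9, -66.0, 23.3]
tcp_rot: [180.0, -0.0, -5.5]
ft_force: [0.1, 0.8, 0.1]
finger_gap: 85.7
grip_force: 0.0
```

play_rows:
  motion:
    - [[0,0,-2,0,0,0],[0,0,-6,0,0,0],[0,0,-10,0,0,0],[0,0,-14,0,0,0],[0,0,-17,0,0,0]]

```text
time: 31.35
tool_pos: [466.5, -66.2, 196.2]
tcp_rot: [180.0, -0.2, -5.5]
ft_force: [-0.2, -0.2, 0.4]
finger_gap: 85.2
grip_force: 0.0
```

play_rows:
  motion:
    - [[-1,4,0,0,0,0],[-2,8,0,0,0,0],[-3,12,0,0,0,0],[-4,16,0,0,0,0],[-5,20,0,0,0,0]]

```text
time: 31.85
tool_pos: [396.3, -261.8, 193.4]
tcp_rot: [180.0, -0.0, -5.4]
ft_force: [0.3, -0.2, 0.2]
finger_gap: 85.4
grip_force: 0.0
```

play_rows:
  motion:
    - [[-1,5,0,0,0,0],[-3,9,0,0,0,0],[-6,13,0,0,0,0],[-9,17,0,0,0,0],[-12,20,0,0,0,0]]

```text
time: 32.35
tool_pos: [256.7, -449.8, 193.3]
tcp_rot: [180.0, -0.0, -5.5]
ft_force: [1.4, -0.3, -0.4]
finger_gap: 85.7
grip_force: 0.0
```

play_rows:
  motion:
    - [[0,0,0,0,0,0],[0,0,0,0,0,0],[0,0,0,0,0,0],[0,0,0,0,0,0],[0,0,0,0,0,0]]

```text
time: 32.85
tool_pos: [259.5, -447.3, 193.3]
tcp_rot: [-180.0, -0.0, -5.3]
ft_force: [-1.0, -0.6, 0.1]
finger_gap: 85.7
grip_force: 0.0
```

```bash
python3 - <<'E'
from h import *
s=snap('top');t=snap('scene')
A=np.asarray(s['pixels'])[150:240,110:420,::-1]; B=np.asarray(t['pixels'])[180:360,130:330,::-1]
A=cv2.resize(A,None,fx=2.55,fy=2.55);B=cv2.resize(B,None,fx=2,fy=2)
o=np.zeros((600,795,3),np.uint8);o[:A.shape[0],:A.shape[1]]=A;o[236:236+B.shape[0],:B.shape[1]]=B
cv2.imwrite('pics/d6.png',o)
E
```

```text
(no output)
```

View pics/d6.png

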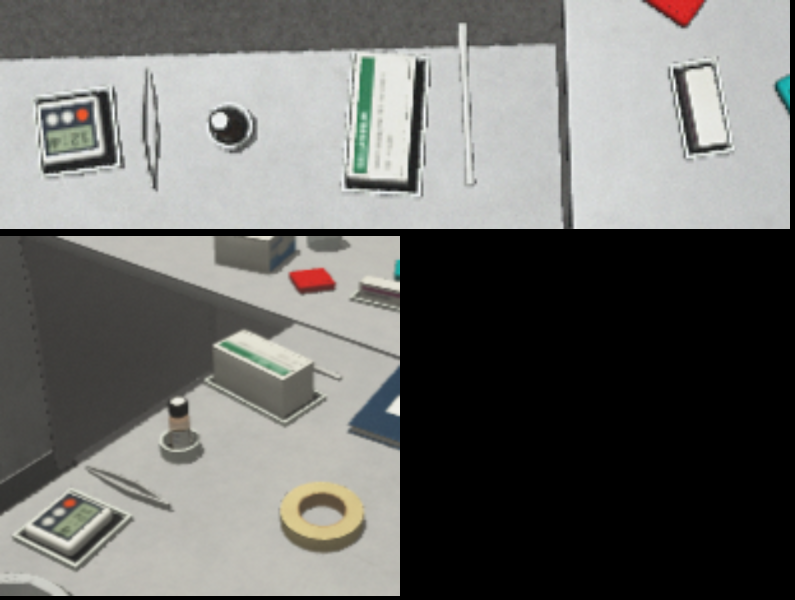

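All four things lie inside their holders: timer (77,130), vial (230,125), film carton (385,120) and slide carton (702,108). I'm handing in.

```bash
python3 -c "
from h import *
print(job.hand_in())"
```

```text
the job is handed in; nothing more can be done
None
```

The pile is put away in the order asked, with the vial upright in its cup and the slide carton, timer and film carton each flat inside its tray's lip, and the job is handed in at about 33 s of the 128 s; the hand-in returned no verdict.

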